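# Set the polariser ring to the red mark and take a reading

### The arm

A 7-joint arm with a two-finger parallel gripper is mounted at the origin on the work surface. World frame = base frame: x ahead of the robot, y to its left, z up, the work surface at z = 0. Lengths are in m, angles in rad, forces in N, time in s.
With the tool pointing down it reaches from about 0.4 to 0.875 m from the base axis. Payload 19.3 kg.
Tool frame: the origin (TCP) lies at the very end of the fingers, on their centre line; the grasp point (between the pads) lies 19 mm behind it; y points along the fingers, x is the direction in which the jaws open and shut, and the axes are right-handed (so a half turn about y gives the same grasp; the last joint's range is limited). The gripper opens to 85 mm and grips with 20 to 120 N. Pads are 22 mm wide; open, the fingers measure 114 mm over their backs; the gripper's body (76 mm by 85 mm) begins 54 mm behind the grasp point. The pads swing forward as they close: fully open they stand 13 mm farther back than shut.
Start: joints at [1.201, 0.521, -0.036, 1.599, 0.021, 1.021, -0.113], TCP at [0.185, -0.597, 0.231] pointing down, gripper open.
Joint ranges: [-2.91, 2.91], [-0.3, 2.13], [-1.5, 1.42], [0.17, 2.43], [-1.26, 4.41], [0.16, 1.93], [-2.52, 2.52]. Speed limits (rad/s): [1.89, 1.89, 2.39, 2.39, 3.01, 3.01, 3.01].

### API

Orientations are given as [roll, pitch, yaw] about the fixed x, y, z axes, in that order (R = Rz(yaw) Ry(pitch) Rx(roll)).
In Python, from workcell import bot gives the robot as it stands. The module is installed in compiled form; this text tells all that it offers.
- The arm moves only by the shell command python3 -m crank 'ROWS' [FORCE]. ROWS is JSON, a list of rows, each an object of numbers: "hand": the closure, from 0 (fully open) to 1 (shut); "dx", "dy", "dz": the shift along the tool's x, y, z in mm; "yaw": the turn about the tool's y in rad. In form: [{"hand": .., "dx": .., "dy": .., "dz": .., "yaw": ..}, ...]. A call has 1 to 12 rows; each row is the pose to reach, as a shift and turn from the pose commanded when the call began, along the tool's axes at that moment; what a row does not reach only later rows make up. A row lasts 1/12 s, in which the tool goes at most 41.7 mm and 7.16 degrees, less where a joint would pass 70% of its speed; a pose out of reach is approached as far as the arm can. A call with a gripper value outside its range is refused whole. The fingers move at their own pace and stop on an object; FORCE is the grip in N (left out, the last holds). Time passes only in rows, so rows that repeat a pose let the fingers close. It gives the time, the measured TCP pose, the force and the opening at its end, in the units of the state.
- bot.observe(): the state, without advancing time (a new reading comes with each control period).
- bot.grab_frame(name): name is "side" or "top"; returns the picture (420x560x3 uint8, red, green, blue); there is no depth.
- bot.camera_info(name): a dict with "fx", "fy", "cx", "cy" (pixels), "dist" ([k1, k2, p1, p2, k3] as OpenCV has them; the pictures are not rectified), "rvec" (rotation vector, rad) and "tvec" (3), from world to camera coordinates, as OpenCV has them. Camera axes: x right, y down, z forward; pixel columns grow to the right and rows downward; lengths in m; the calibration is good to about 2 mm. A picture is of the moment at which its call begins. camera_info takes no time and is no camera call.
- bot.job_done(): hands the job in, once; it reports no verdict.
The state is a dict: "clock": time; "qpos": joint angles; "qd": joint speeds; "joint_efforts": joint torques, N m; "position": TCP position; "tool_rot": TCP orientation; "force": force on the tool from outside, world axes, zero at the start; "moment": the same for the moment, N m; "grip_width": finger opening in m.
Only numpy, scipy, OpenCV 4.12 (cv2) and the standard library are available. Lean on these libraries where they do the work, as an engineer would, in place of code of your own. Each camera call takes 0.05 s, during which the arm holds its last target.

### The job

With the fingertips, push the blue lever of the polariser ring round the dial until its black pointer stands on the red mark of the white scale and leave it there; only then press the green button on the cream reading box fully down and let it go. Only push: do not pinch the lever, do not shift, tip or lift the mount, and leave the other things on the bench where they are.

Things in the scene. Friction and masses are not known exactly. Their poses are not given: they have to be found in the camera images.
- dial_center (a point): centre of the white scale plate (190 mm across, its top 74 mm above the bench), on the vertical axis of the polariser ring. The plate tops a black round mount, loose on the bench, about 2.2 kg, foot 170 mm across, which slides or tips if pushed hard. Site x axis: the middle of the scale (black tick every 10 degrees, long tick every 30). The black ring on the plate is 100 mm across, top 83 mm above the bench
- lever (a point): centre of the blue upright lever fin on the ring: 24 mm along the radius (55 to 79 mm from the axis), 12 mm thick around the arc, from 82 to 124 mm above the bench. Site x axis points radially outward. The fin is flat on both sides; pushed sideways it carries the ring round with about 1.5 N and stays where it is left. Under it a flat bar 8 mm wide reaches 82 mm from the axis
- pointer_tip (a point): near the end of the thin black pointer needle under the lever's outer end, 88 mm from the ring's axis, just above the scale; lies on the lever's centre line
- red_mark (a point): the red radial stripe painted on the scale, 8 mm wide, 40 mm long (55 to 94 mm from the axis), flat; this point is 88 mm from the axis, at the pointer tip's radius. It does not move during the job; always counter-clockwise (seen from above) of the lever's start
- ring (a joint): angle of ring and lever about the vertical axis, rad; 0 = lever along the x axis of point dial_center, grows counter-clockwise seen from above; stops at -1.5 and 1.5
- mark (a joint): angle of the red mark on the scale, same zero and direction as joint ring; the pointer is on the mark when both are equal
- lever_left: counter-clockwise half (6 mm) of the blue fin; origin on the ring's axis at bench height
- lever_right: clockwise half (6 mm) of the blue fin; origin on the ring's axis at bench height
- button_top (a point): centre of the top of the green round push button (30 mm across) on the cream reading box (100 x 120 x 45 mm, fixed), which stands to the left or right of the dial
- button (a joint): button travel, m: 0 released, 0.006 fully down (about 5 N); springs back
- parts_tray: fixed grey divided tray 100 x 120 x 35 mm, standing on the side of the dial where the reading box is not; origin under its centre
- spare_ring: loose brass spare ring, 48 mm across, 12 mm high, lying beyond the dial; bystander; origin under its centre
- vial: loose amber glass jar, 28 mm across, 50 mm high, standing on the robot's side of the dial; bystander; origin under its centre
- driver: loose screwdriver with yellow handle, about 160 mm long, lying; bystander
- mug: loose white mug, 76 mm across, 85 mm high; bystander; origin under its centre
- sample_box: loose clear box 60 x 45 x 25 mm; bystander; origin under its centre
- lens_cell: loose aluminium lens cell, 40 mm across, 14 mm high; bystander; origin under its centre

How it is judged:
On the way, in this order (a step that is already met when the one before it is completed fails the run):
1. the lever's pointer rests on the red mark (horizontal distance between pointer_tip and red_mark below 0.006 m and velocity of joint ring between -0.05 and 0.05 rad/s), for 0.3 s.
2. the green button is pressed down with the ring on the mark (horizontal distance between pointer_tip and red_mark below 0.006 m and value of joint button above 0.0048 m), for 0.05 s.
At the end, for the whole second after the job is handed in: The pointer tip rests within 6 mm (about 4 degrees) of the centre line of the red mark, the button was pressed at least 80 percent down after that and has sprung back, and the mount stands upright within 20 mm of where it began (all of step 1 and value of joint button below 0.0015 m and distance of dial_center from where it was at the start of the episode below 0.02 m and angle between dial_center's own z axis and vertical below 0.05 rad); the robot touches nothing.
It fails at once if the button is pressed while the pointer is off the red mark (value of joint button above 0.004 m and not (horizontal distance between pointer_tip and red_mark below 0.006 m)).
It fails at once if the lever is pinched between the fingers (over 3 N on both of its sides at once) (contact force between each of lever_left, lever_right and the fingers above 3 N).
It fails at once if the mount is shifted or lifted more than 20 mm, or tipped more than 0.15 rad (distance of dial_center from where it was at the start of the episode above 0.02 m or angle between dial_center's own z axis and vertical above 0.15 rad).
It fails at once if another thing on the bench is moved or lifted more than 30 mm (distance of any of spare_ring, vial, driver, mug, sample_box, lens_cell from where it was at the start of the episode above 0.03 m).
It also fails if it takes over 54 s, if anything falls off the work surface, if the arm or the gripper's body presses on something with over 40 N, if the wrist force passes 120 N, or if a joint passes its speed limit or range.

## Working session

There is one attempt and no reset: what is moved stays moved. The work goes in short steps, Python scripts to look and compute and a shell command to move; the robot and the scene stay as the last step left them, time stands still between calls to the robot, and variables do not carry over. Pictures are saved under pics/ and viewed, and the job is handed in when it is done.

```bash
mkdir -p pics; python3 - <<'E'
from workcell import bot
import cv2
s=bot.observe(); print({k:(v if not hasattr(v,'round') else v) for k,v in s.items()})
for n in("side","top"):
    im=bot.grab_frame(n); cv2.imwrite(f"pics/{n}0.png",im[:,:,::-1]); print(bot.camera_info(n))
E
```

```text
{'clock': 0.0, 'qpos': array([ 1.20077482,  0.5220225 , -0.0363607 ,  1.59999301,  0.02123157,
        1.0211005 , -0.11280779]), 'qd': array([-0.00086239, -0.00046034, -0.00060751,  0.00143675, -0.0002844 ,
       -0.00094881,  0.00056657]), 'joint_efforts': array([-5.41923928e-04, -9.27130651e+01,  1.97946087e+00, -3.69931126e+01,
        1.76265469e-02,  8.32777005e-03, -1.28294388e-05]), 'position': array([ 0.18447029, -0.59680758,  0.23072545]), 'tool_rot': array([-1.57088764e+00,  1.13360058e-03, -1.27094752e+00]), 'force': array([ 0.62440323, -0.03556968,  0.88778358]), 'moment': array([-0.03341936, -0.02240479, -0.02656454]), 'grip_width': 0.0852863172528319}
{'fx': 455.42403675370804, 'fy': 455.42403675370804, 'cx': 282.0057467907473, 'cy': 212.91614032613043, 'dist': array([-0.14026975,  0.        ,  0.        ,  0.        ,  0.        ]), 'rvec': array([ 0.36087528, -2.82807715,  1.12730223]), 'tvec': array([0.46190602, 0.17382598, 1.18755251])}
{'fx': 402.85880678447575, 'fy': 402.85880678447575, 'cx': 278.9894884661744, 'cy': 210.5418839836053, 'dist': array([0.01621179, 0.        , 0.        , 0.        , 0.        ]), 'rvec': array([ 2.16908929, -2.1510847 ,  0.14337838]), 'tvec': array([-0.00575283,  0.50132252,  1.06310839])}
```

View pics/side0.png

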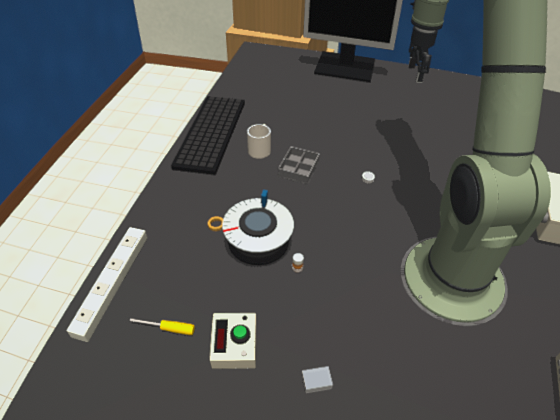

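View pics/top0.png

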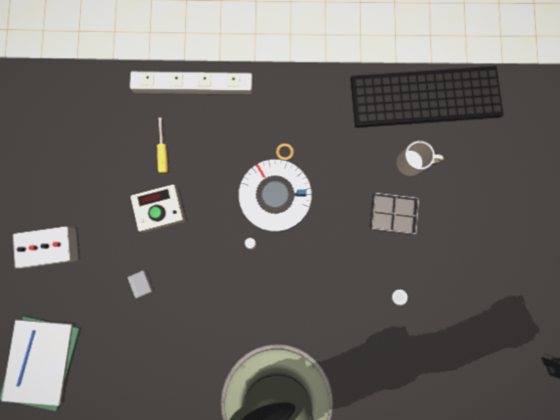

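```bash
cat > h.py <<'E'
import numpy as np, cv2
from workcell import bot
def ray(n,uv):
    c=bot.camera_info(n);K=np.array([[c['fx'],0,c['cx']],[0,c['fy'],c['cy']],[0,0,1.]])
    p=cv2.undistortPoints(np.array(uv,float).reshape(-1,1,2),K,np.array(c['dist'])).reshape(-1,2)
    R=cv2.Rodrigues(np.array(c['rvec']))[0];t=np.array(c['tvec'])
    d=np.c_[p,np.ones(len(p))]@R; return -R.T@t,d
def plane(n,uv,z):
    o,d=ray(n,uv); return o+d*((z-o[2])/d[:,2])[:,None]
def proj(n,P):
    c=bot.camera_info(n);K=np.array([[c['fx'],0,c['cx']],[0,c['fy'],c['cy']],[0,0,1.]])
    return cv2.projectPoints(np.array(P,float).reshape(-1,1,3),np.array(c['rvec']),np.array(c['tvec']),K,np.array(c['dist']))[0].reshape(-1,2)
def blobs(mask,mn=8):
    n,l,s,c=cv2.connectedComponentsWithStats(mask.astype(np.uint8))
    return [(s[i,4],c[i],l==i,s[i,:4]) for i in range(1,n) if s[i,4]>=mn]
E
python3 - <<'E'
from h import *
np.set_printoptions(precision=4,suppress=True)
for n in("top","side"):
    im=cv2.imread(f"pics/{n}0.png");h=cv2.cvtColor(im,cv2.COLOR_BGR2HSV);H,S,V=[h[...,i].astype(int) for i in range(3)]
    for nm,m,z in(("red",((H<6)|(H>174))&(S>130)&(V>140),.074),("blue",(H>95)&(H<120)&(S>110)&(V>40),.124),("green",(H>45)&(H<80)&(S>130),.05),("white",(S<40)&(V>150),.074),("yellow",(H>22)&(H<35)&(S>150),.0),("brass",(H>10)&(H<22)&(S>130),.0)):
        for a,c,mm,bb in blobs(m,15):
            x,y=c
            ok=(120<x<450 and 130<y<320) if n=="top" else (130<x<420 and 110<y<400)
            if ok: print(n,nm,a,c,bb,plane(n,[c],z)[0])
    x0,y0,x1,y1=(225,135,325,245) if n=="top" else (200,175,310,275)
    cv2.imwrite(f"pics/{n}0z.png",cv2.resize(im[y0:y1,x0:x1],None,fx=5.4,fy=5.4,interpolation=cv2.INTER_CUBIC))
E
```

```text
top red 23 [259.8696 170.1304] [256 164   8  13] [0.6032 0.0501 0.074 ]
top blue 37 [300.7838 192.0811] [297 190   8   5] [ 0.5367 -0.0551  0.124 ]
top white 429 [419.0979 156.4476] [405 141  38  29] [ 0.6441 -0.3724  0.074 ]
top white 2839 [274.1543 195.5227] [239 159  73  72] [0.5356 0.0117 0.074 ]
top white 1139 [156.5154 209.2169] [131 185  52  46] [0.4967 0.3174 0.074 ]
top white 244 [382.7951 204.2418] [374 197  18  16] [ 0.515  -0.2729  0.074 ]
top white 61 [275.8852 202.2459] [268 199  17   7] [0.5178 0.007  0.074 ]
top white 239 [403.682  206.8075] [395 199  18  16] [ 0.5087 -0.3274  0.074 ]
top white 249 [381.3293 221.3655] [373 213  18  18] [ 0.4699 -0.268   0.074 ]
top white 240 [402.4667 223.9042] [394 216  18  17] [ 0.4638 -0.3228  0.074 ]
top white 94 [249.6596 242.7553] [245 238  11  11] [0.4115 0.0738 0.074 ]
top white 368 [138.8424 283.8832] [128 271  23  27] [0.3052 0.3531 0.074 ]
top white 187 [399.4599 296.893 ] [392 290  16  15] [ 0.2774 -0.3093  0.074 ]
top brass 47 [165.9787 160.1702] [164 145   4  28] [0.6461 0.3191 0.    ]
top brass 32 [279.4062 150.0312] [2
[... 489 characters left out ...]
582  0.074 ]
side white 549 [239.2787 211.6485] [222 198  40  31] [ 0.6024 -0.018   0.074 ]
side white 1484 [265.25   231.5148] [224 199  70  53] [0.5147 0.0327 0.074 ]
side white 80 [297.825 257.175] [293 253  11   9] [0.4134 0.0935 0.074 ]
side white 1291 [234.5616 337.3021] [210 313  46  48] [0.4974 0.3449 0.074 ]
side white 67 [144.6716 321.6119] [130 319  30   7] [0.7047 0.3624 0.074 ]
side white 511 [316.8004 377.4618] [302 367  30  22] [0.3052 0.3902 0.074 ]
side yellow 356 [176.9775 326.9213] [160 320  34  15] [0.6563 0.3194 0.    ]
side brass 134 [214.8358 222.8358] [208 216  15  15] [ 0.6822 -0.0232  0.    ]
side brass 30 [296.7333 266.1   ] [293 263   9   6] [0.4192 0.0667 0.    ]
```

```bash
python3 - <<'E'
import cv2,numpy as np
a=cv2.imread("pics/top0z.png");b=cv2.imread("pics/side0z.png");print(a.shape,b.shape)
E
```

```text
(594, 540, 3) (540, 594, 3)
```

View pics/top0z.png

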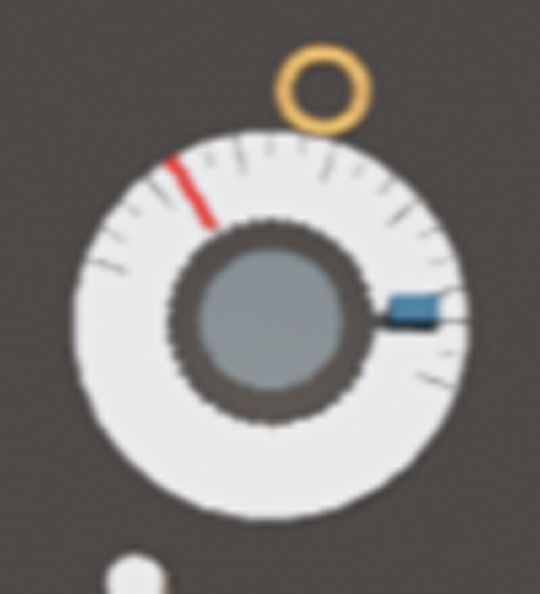

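View pics/side0z.png

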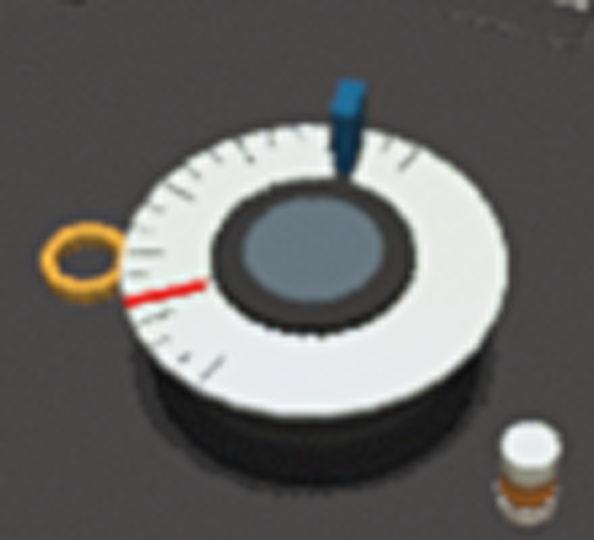

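```bash
cat >> h.py <<'E'
from scipy.optimize import least_squares
def masks(im):
    h=cv2.cvtColor(im,cv2.COLOR_BGR2HSV);H,S,V=[h[...,i].astype(int) for i in range(3)]
    return dict(red=((H<8)|(H>172))&(S>90)&(V>120),blue=(H>95)&(H<120)&(S>110)&(V>40),white=(S<40)&(V>150),green=(H>45)&(H<80)&(S>130))
def dial(n,im,C0=(0.536,0.008)):
    m=masks(im);out={}
    p0=proj(n,[[*C0,.074]])[0]
    w=[b for b in blobs(m['white'],300) if np.hypot(*(b[1]-p0))<40]
    mm=sum(b[2] for b in w)>0
    ys,xs=np.nonzero(mm);hull=cv2.convexHull(np.c_[xs,ys].astype(np.int32)).reshape(-1,2)
    P=plane(n,hull,.074)[:,:2]
    f=least_squares(lambda q:np.hypot(*(P-q[:2]).T)-q[2],[*C0,.095],loss='soft_l1',f_scale=.002).x
    out['fit']=f
    for k,z in(('red',.074),('blue',.124)):
        b=[b for b in blobs(m[k],8) if np.hypot(*(b[1]-p0))<60]
        if b:
            b=max(b,key=lambda b:b[0]);ys,xs=np.nonzero(b[2]);Q=plane(n,np.c_[xs,ys],z)[:,:2]
            out[k]=Q.mean(0); d=Q.mean(0)-f[:2]; out[k+'_ang']=np.degrees(np.arctan2(d[1],d[0])); out[k+'_r']=np.hypot(*d)
    return out
E
python3 - <<'E'
from h import *
np.set_printoptions(precision=4,suppress=True)
for n in("top","side"): 
    print(dial(n,cv2.imread(f"pics/{n}0.png")))
im=cv2.imread("pics/top0.png");b=max(blobs(masks(im)['green'],5) or [(0,)],key=lambda b:b[0]);print(b[:2], plane("top",[b[1]],.05))
print(proj("top",[[.536,.008,.124]]))
# two-view triangulation of the red centroid and the button centroid
from scipy.linalg import lstsq
for a,c in(((259.87,170.13),(230.18,228.93)),(b[1],(239.5,331.7))):
    o1,d1=ray("top",[a]);o2,d2=ray("side",[c]);A=np.c_[d1[0],-d2[0]];s=lstsq(A,o2-o1)[0];print(o1+d1[0]*s[0],o2+d2[0]*s[1])
E
```

```text
{'fit': array([0.5387, 0.0104, 0.0953]), 'red': array([0.6033, 0.0504]), 'red_ang': np.float64(31.74793624553338), 'red_r': np.float64(0.07593389573261693), 'blue': array([ 0.5367, -0.0551]), 'blue_ang': np.float64(-91.78257517418263), 'blue_r': np.float64(0.06552828106558195)}
{'fit': array([0.5424, 0.0096, 0.0954]), 'red': array([0.6067, 0.0484]), 'red_ang': np.float64(31.09461347281488), 'red_r': np.float64(0.07508410310059478), 'blue': array([ 0.5389, -0.0418]), 'blue_ang': np.float64(-93.84233496320205), 'blue_r': np.float64(0.05146015377555717)}Traceback (most recent call last):
  File "<stdin>", line 5, in <module>
IndexError: tuple index out of range
```

```bash
cat >> h.py <<'E'
from scipy.spatial.transform import Rotation as Ro
def to(target,yaw,pts=1):
    s=bot.observe();R=Ro.from_euler('xyz',s['tool_rot']).as_matrix()
    d=R.T@(np.array(target)-s['position'])*1000
    y=-(yaw-s['tool_rot'][2]);print('pos',s['position'].round(4),'rot',s['tool_rot'].round(3),'F',s['force'].round(2),'t',s['clock'],'w',round(s['grip_width'],4));print('dx dy dz',d.round(1),'yaw',round(y,3))
E
python3 - <<'E'
from h import *
to((.506,-.058,.2),-1.6)
im=cv2.imread("pics/top0.png");hsv=cv2.cvtColor(im,cv2.COLOR_BGR2HSV);print(hsv[212,154:158])
H,S,V=[hsv[...,i].astype(int) for i in range(3)]
m=(H>45)&(H<80)&(S>110)&(V>80)
b=max([b for b in blobs(m,5) if 140<b[1][0]<175],key=lambda b:b[0]);print(b[:2], b[3],plane("top",[b[1]],.05))
o1,d1=ray("top",[b[1]]);o2,d2=ray("side",[(239.5,331.7)]);s=np.linalg.lstsq(np.c_[d1[0],-d2[0]],o2-o1,rcond=None)[0];print(o1+d1[0]*s[0],o2+d2[0]*s[1])
E
python3 -m crank '[{"hand":1,"dx":-15,"dz":15},{"hand":1,"dx":-32,"dz":35},{"hand":1,"dx":-50,"dz":55},{"hand":1,"dx":-68,"dz":75},{"hand":1,"dx":-86,"dz":95},{"hand":1,"dx":-104,"dz":115},{"hand":1,"dx":-122,"dz":135},{"hand":1,"dx":-140,"dz":155},{"hand":1,"dx":-158,"dz":175},{"hand":1,"dx":-176,"dz":195},{"hand":1,"dx":-194,"dz":215},{"hand":1,"dx":-212,"dz":235}]'
```

```text
pos [ 0.1845 -0.5968  0.2308] rot [-1.571e+00  1.000e-03 -1.271e+00] F [ 0.79 -0.05 -0.24] t 0.1 w 0.0856
dx dy dz [-419.8   31.2  466.3] yaw 0.329
[[ 64 127 205]
 [ 64 126 206]
 [ 64 125 208]
 [ 64 124 210]]
(np.int32(103), array([155.09708738, 212.        ])) [150 207  11  11] [[0.49220145 0.32793436 0.05      ]]
[0.49053914 0.32373938 0.06390188] [0.4932256  0.32406543 0.0643215 ]$[0]: bad value
```

```bash
python3 -m crank '[{"hand":1,"dx":-15,"dy":0,"dz":15,"yaw":0},{"hand":1,"dx":-32,"dy":0,"dz":35,"yaw":0},{"hand":1,"dx":-50,"dy":0,"dz":55,"yaw":0},{"hand":1,"dx":-68,"dy":0,"dz":75,"yaw":0},{"hand":1,"dx":-86,"dy":0,"dz":95,"yaw":0},{"hand":1,"dx":-104,"dy":0,"dz":115,"yaw":0},{"hand":1,"dx":-122,"dy":0,"dz":135,"yaw":0},{"hand":1,"dx":-140,"dy":0,"dz":155,"yaw":0},{"hand":1,"dx":-158,"dy":0,"dz":175,"yaw":0},{"hand":1,"dx":-176,"dy":0,"dz":195,"yaw":0},{"hand":1,"dx":-194,"dy":0,"dz":215,"yaw":0},{"hand":1,"dx":-212,"dy":0,"dz":235,"yaw":0}]'
python3 -c "
from h import *
to((.506,-.058,.2),-1.6)"
```

```text
clock: 1.1
position: [0.3468, -0.3239, 0.2312]
tool_rot: [-1.571, 0.0, -1.271]
force: [0.5, 0.1, -0.5]
grip_width: -0.0003
pos [ 0.3468 -0.3239  0.2312] rot [-1.571  0.    -1.271] F [ 0.47  0.14 -0.52] t 1.1 w -0.0003
dx dy dz [-207.1   31.2  230.6] yaw 0.329
```

```bash
python3 -m crank '[{"hand":1,"dx":-18,"dy":0,"dz":20,"yaw":0.03},{"hand":1,"dx":-36,"dy":0,"dz":40,"yaw":0.06},{"hand":1,"dx":-54,"dy":3,"dz":60,"yaw":0.09},{"hand":1,"dx":-72,"dy":6,"dz":80,"yaw":0.12},{"hand":1,"dx":-90,"dy":9,"dz":100,"yaw":0.15},{"hand":1,"dx":-108,"dy":12,"dz":120,"yaw":0.18},{"hand":1,"dx":-126,"dy":15,"dz":140,"yaw":0.21},{"hand":1,"dx":-144,"dy":18,"dz":160,"yaw":0.24},{"hand":1,"dx":-162,"dy":21,"dz":180,"yaw":0.27},{"hand":1,"dx":-180,"dy":24,"dz":200,"yaw":0.3},{"hand":1,"dx":-196,"dy":28,"dz":218,"yaw":0.33},{"hand":1,"dx":-207,"dy":31,"dz":230,"yaw":0.33}]'
python3 -c "
from h import *
to((.506,-.058,.097),-1.6)
for n in ('top','side'): cv2.imwrite(f'pics/{n}1.png',bot.grab_frame(n)[:,:,::-1])"
```

```text
clock: 2.1
position: [0.5059, -0.0571, 0.1998]
tool_rot: [-1.571, 0.001, -1.601]
force: [0.6, -0.0, 0.3]
grip_width: -0.0
pos [ 0.5059 -0.0571  0.1998] rot [-1.571e+00  1.000e-03 -1.601e+00] F [ 0.64 -0.    0.25] t 2.1 w -0.0
dx dy dz [  0.9 102.8   0.2] yaw -0.001
```

View pics/side1.png

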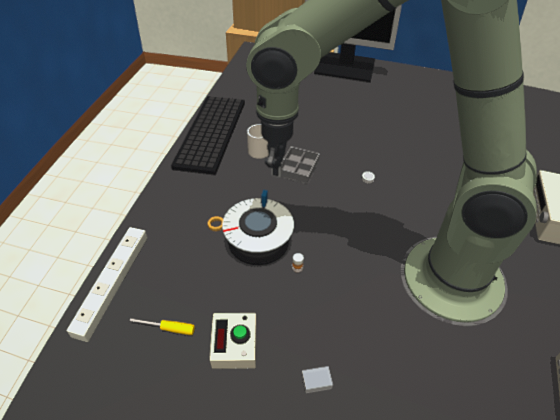

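View pics/top1.png

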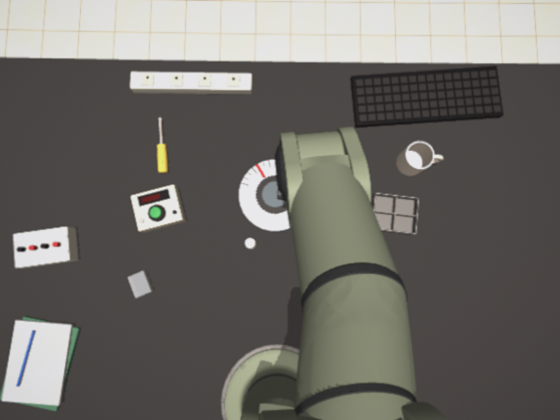

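```bash
python3 -m crank '[{"hand":1,"dx":0,"dy":15,"dz":-3,"yaw":0},{"hand":1,"dx":0,"dy":35,"dz":-3,"yaw":0},{"hand":1,"dx":0,"dy":55,"dz":-3,"yaw":0},{"hand":1,"dx":0,"dy":75,"dz":-3,"yaw":0},{"hand":1,"dx":0,"dy":92,"dz":-3,"yaw":0},{"hand":1,"dx":0,"dy":102,"dz":-3,"yaw":0},{"hand":1,"dx":0,"dy":102,"dz":-3,"yaw":0}]'
python3 -c "
from h import *
to((.506,-.058,.097),-1.6)
im=bot.grab_frame('side')[:,:,::-1]; cv2.imwrite('pics/side2.png',cv2.resize(im[120:280,180:340],None,fx=3.7,fy=3.7,interpolation=cv2.INTER_CUBIC))"
```

```text
clock: 2.78
position: [0.5009, -0.0599, 0.0967]
tool_rot: [-1.574, -0.0, -1.601]
force: [-0.7, 0.8, -0.3]
grip_width: 0.0002
pos [ 0.5009 -0.0599  0.0967] rot [-1.574 -0.    -1.601] F [-0.75  0.81 -0.34] t 2.7833 w 0.0002
dx dy dz [-2.  -0.3  5.1] yaw -0.001
```

View pics/side2.png

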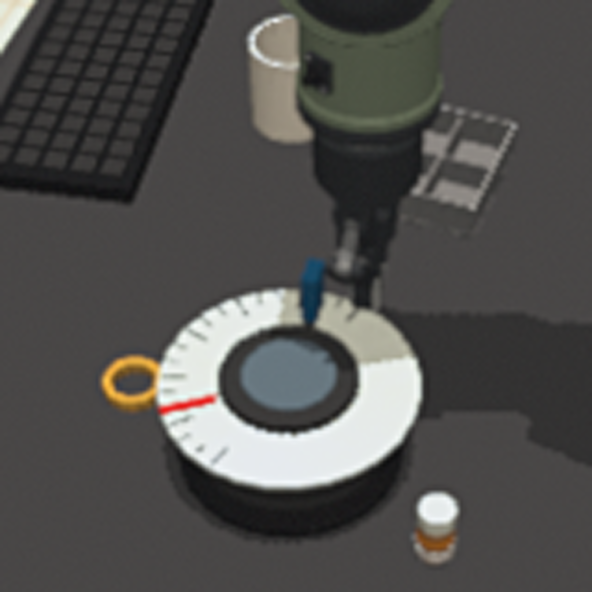

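```bash
cat >> h.py <<'E'
C=np.array([.540,.010])
def sweep(angs,off=.017,r=.067,z=.097):
    s=bot.observe();R=Ro.from_euler('xyz',s['tool_rot']).as_matrix()
    for a in angs:
        f=np.radians(a);u=np.array([np.cos(f),np.sin(f)]);t=np.array([-u[1],u[0]])
        p=np.r_[C+r*u-off*t,z];d=R.T@(p-s['position'])*1000
        print(a,'dx %.0f dy %.0f dz %.0f yaw %.2f'%(*d,-(f-s['tool_rot'][2])))
E
python3 -c "
from h import *
sweep([-105,-102,-99,-96,-94,-91,-88,-85,-82,-79,-76,-73])"
```

```text
-105 dx -10 dy 1 dz 4 yaw 0.23
-102 dx -8 dy 1 dz 8 yaw 0.18
-99 dx -7 dy 1 dz 11 yaw 0.13
-96 dx -5 dy 1 dz 14 yaw 0.07
-94 dx -5 dy 1 dz 17 yaw 0.04
-91 dx -4 dy 1 dz 20 yaw -0.01
-88 dx -3 dy 1 dz 24 yaw -0.07
-85 dx -2 dy 1 dz 27 yaw -0.12
-82 dx -2 dy 1 dz 31 yaw -0.17
-79 dx -2 dy 1 dz 35 yaw -0.22
-76 dx -2 dy 1 dz 38 yaw -0.27
-73 dx -2 dy 1 dz 42 yaw -0.33
```

```bash
python3 -m crank '[{"hand":1,"dx":-4,"dy":0,"dz":5,"yaw":0.02},{"hand":1,"dx":-4,"dy":0,"dz":10,"yaw":0.03},{"hand":1,"dx":-5,"dy":0,"dz":14,"yaw":0.03},{"hand":1,"dx":-5,"dy":0,"dz":17,"yaw":0.03},{"hand":1,"dx":-4,"dy":0,"dz":20,"yaw":-0.01},{"hand":1,"dx":-3,"dy":0,"dz":24,"yaw":-0.07},{"hand":1,"dx":-2,"dy":0,"dz":27,"yaw":-0.12},{"hand":1,"dx":-2,"dy":0,"dz":31,"yaw":-0.17},{"hand":1,"dx":-2,"dy":0,"dz":35,"yaw":-0.22},{"hand":1,"dx":-2,"dy":0,"dz":38,"yaw":-0.27},{"hand":1,"dx":-2,"dy":0,"dz":42,"yaw":-0.33},{"hand":1,"dx":-2,"dy":0,"dz":42,"yaw":-0.33}]'
python3 -c "
from h import *
im=bot.grab_frame('side')[:,:,::-1]; cv2.imwrite('pics/side3.png',cv2.resize(im[120:280,180:340],None,fx=3.7,fy=3.7,interpolation=cv2.INTER_CUBIC))
sweep([-73,-70,-67,-64,-61,-58,-55,-52,-49,-46,-43,-40,-37])"
```

```text
clock: 3.83
position: [0.5448, -0.0588, 0.0985]
tool_rot: [-1.57, -0.0, -1.268]
force: [0.7, -0.2, -0.6]
grip_width: -0.0
-73 dx -0 dy 1 dz -1 yaw 0.00
-70 dx 1 dy 1 dz 2 yaw -0.05
-67 dx 1 dy 1 dz 6 yaw -0.10
-64 dx 2 dy 1 dz 9 yaw -0.15
-61 dx 2 dy 1 dz 13 yaw -0.21
-58 dx 2 dy 1 dz 17 yaw -0.26
-55 dx 2 dy 1 dz 20 yaw -0.31
-52 dx 2 dy 1 dz 24 yaw -0.36
-49 dx 1 dy 1 dz 27 yaw -0.42
-46 dx 0 dy 1 dz 31 yaw -0.47
-43 dx -1 dy 1 dz 35 yaw -0.52
-40 dx -2 dy 1 dz 38 yaw -0.57
-37 dx -3 dy 1 dz 41 yaw -0.63
```

View pics/side3.png

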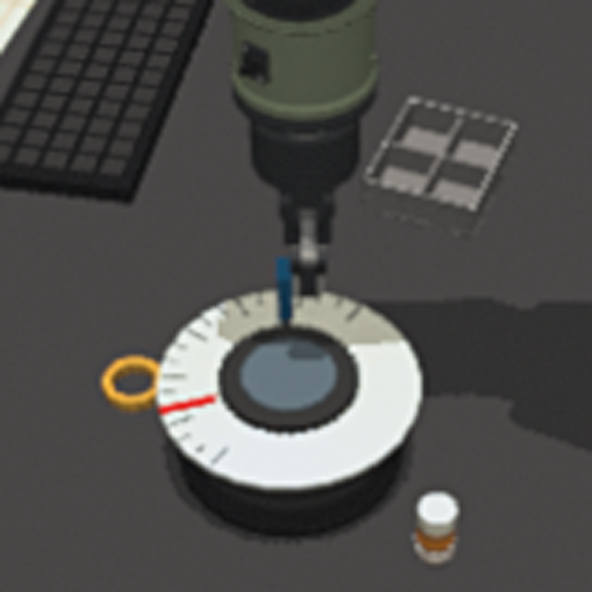

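```bash
python3 -m crank '[{"hand":1,"dx":1,"dy":1,"dz":2,"yaw":-0.05},{"hand":1,"dx":1,"dy":1,"dz":6,"yaw":-0.1},{"hand":1,"dx":2,"dy":1,"dz":9,"yaw":-0.15},{"hand":1,"dx":2,"dy":1,"dz":13,"yaw":-0.21},{"hand":1,"dx":2,"dy":1,"dz":17,"yaw":-0.26},{"hand":1,"dx":2,"dy":1,"dz":20,"yaw":-0.31},{"hand":1,"dx":2,"dy":1,"dz":24,"yaw":-0.36},{"hand":1,"dx":1,"dy":1,"dz":27,"yaw":-0.42},{"hand":1,"dx":0,"dy":1,"dz":31,"yaw":-0.47},{"hand":1,"dx":-1,"dy":1,"dz":35,"yaw":-0.52},{"hand":1,"dx":-2,"dy":1,"dz":38,"yaw":-0.57},{"hand":1,"dx":-3,"dy":1,"dz":41,"yaw":-0.63}]'
python3 -c "
from h import *
im=bot.grab_frame('side')[:,:,::-1]; cv2.imwrite('pics/side4.png',cv2.resize(im[120:280,180:340],None,fx=3.7,fy=3.7,interpolation=cv2.INTER_CUBIC))
sweep([-37,-34,-31,-28,-25,-22,-19,-16,-13,-10,-7,-4,-1])"
```

```text
clock: 4.88
position: [0.5825, -0.0441, 0.0974]
tool_rot: [-1.571, -0.0, -0.641]
force: [0.1, -2.5, -0.6]
grip_width: 0.0
-37 dx 0 dy 0 dz 0 yaw 0.01
-34 dx 1 dy 0 dz 4 yaw -0.04
-31 dx 2 dy 0 dz 7 yaw -0.09
-28 dx 2 dy 0 dz 11 yaw -0.15
-25 dx 3 dy 0 dz 14 yaw -0.20
-22 dx 3 dy 0 dz 18 yaw -0.25
-19 dx 3 dy 0 dz 22 yaw -0.30
-16 dx 2 dy 0 dz 25 yaw -0.36
-13 dx 2 dy 0 dz 29 yaw -0.41
-10 dx 1 dy 0 dz 32 yaw -0.46
-7 dx 0 dy 0 dz 36 yaw -0.51
-4 dx -1 dy 0 dz 39 yaw -0.57
-1 dx -2 dy 0 dz 43 yaw -0.62
```

View pics/side4.png

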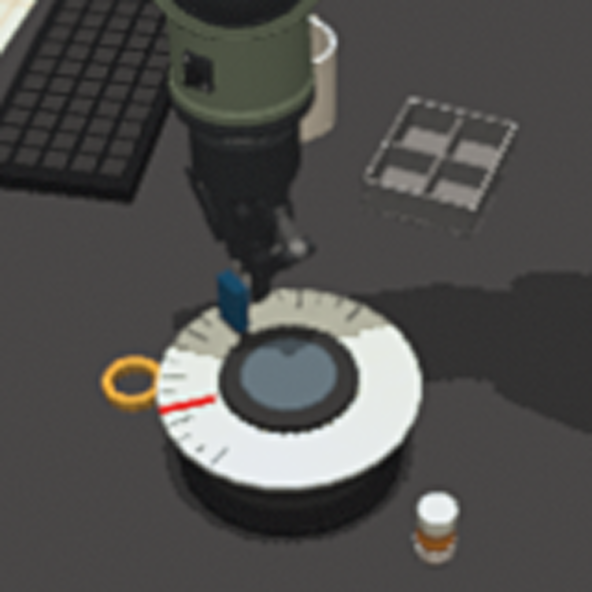

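Lever (zoom 235,300) is moving with the fingers and the plate is unmoved. Continuing to about -3°.

```bash
python3 -m crank '[{"hand":1,"dx":1,"dy":0,"dz":4,"yaw":-0.04},{"hand":1,"dx":2,"dy":0,"dz":7,"yaw":-0.09},{"hand":1,"dx":2,"dy":0,"dz":11,"yaw":-0.15},{"hand":1,"dx":3,"dy":0,"dz":14,"yaw":-0.2},{"hand":1,"dx":3,"dy":0,"dz":18,"yaw":-0.25},{"hand":1,"dx":3,"dy":0,"dz":22,"yaw":-0.3},{"hand":1,"dx":2,"dy":0,"dz":25,"yaw":-0.36},{"hand":1,"dx":2,"dy":0,"dz":29,"yaw":-0.41},{"hand":1,"dx":1,"dy":0,"dz":32,"yaw":-0.46},{"hand":1,"dx":0,"dy":0,"dz":36,"yaw":-0.51},{"hand":1,"dx":-1,"dy":0,"dz":39,"yaw":-0.57},{"hand":1,"dx":-1,"dy":0,"dz":39,"yaw":-0.57}]'
python3 -c "
from h import *
im=bot.grab_frame('side')[:,:,::-1]; cv2.imwrite('pics/side5.png',cv2.resize(im[120:280,180:340],None,fx=3.7,fy=3.7,interpolation=cv2.INTER_CUBIC))
im=bot.grab_frame('top')[:,:,::-1]; cv2.imwrite('pics/top5.png',im)
sweep([-4,-1,2,5,8,11,13,15,17,19,21,23,25,27,29,31])"
```

```text
clock: 5.93
position: [0.605, -0.0115, 0.0974]
tool_rot: [-1.571, -0.0, -0.07]
force: [-0.1, 0.2, -0.5]
grip_width: -0.0002
-4 dx 1 dy 0 dz 0 yaw -0.00
-1 dx 2 dy 0 dz 4 yaw -0.06
2 dx 2 dy 0 dz 7 yaw -0.11
5 dx 3 dy 0 dz 11 yaw -0.16
8 dx 3 dy 0 dz 15 yaw -0.21
11 dx 3 dy 0 dz 18 yaw -0.27
13 dx 3 dy 0 dz 21 yaw -0.30
15 dx 3 dy 0 dz 23 yaw -0.34
17 dx 2 dy 0 dz 25 yaw -0.37
19 dx 2 dy 0 dz 28 yaw -0.41
21 dx 2 dy 0 dz 30 yaw -0.44
23 dx 1 dy 0 dz 33 yaw -0.48
25 dx 0 dy 0 dz 35 yaw -0.51
27 dx -0 dy 0 dz 37 yaw -0.55
29 dx -1 dy 0 dz 40 yaw -0.58
31 dx -2 dy 0 dz 42 yaw -0.62
```

View pics/side5.png

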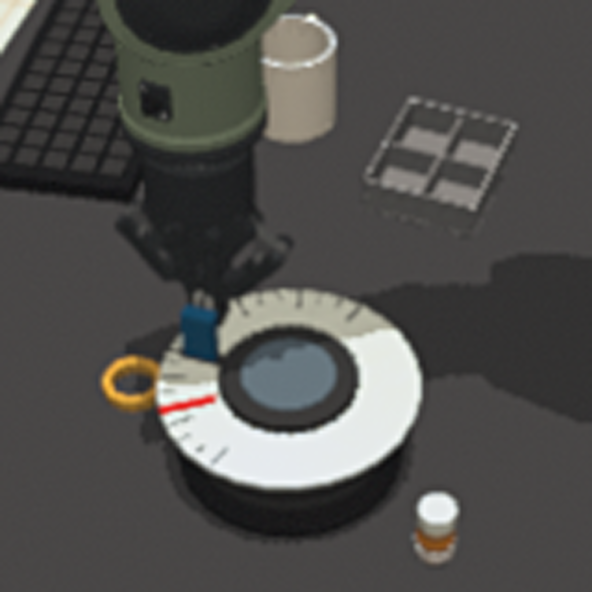

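View pics/top5.png

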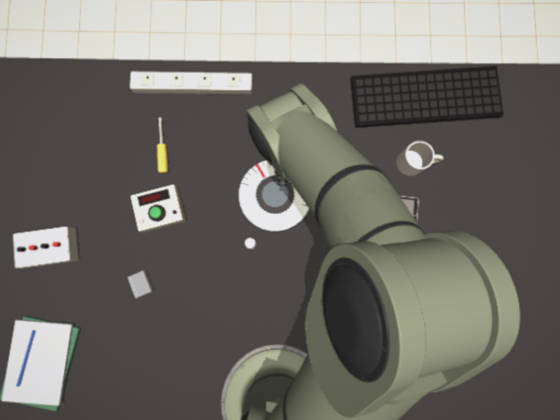

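```bash
python3 -m crank '[{"hand":1,"dx":2,"dy":0,"dz":4,"yaw":-0.06},{"hand":1,"dx":2,"dy":0,"dz":7,"yaw":-0.11},{"hand":1,"dx":3,"dy":0,"dz":11,"yaw":-0.16},{"hand":1,"dx":3,"dy":0,"dz":15,"yaw":-0.21},{"hand":1,"dx":3,"dy":0,"dz":18,"yaw":-0.27},{"hand":1,"dx":3,"dy":0,"dz":21,"yaw":-0.3},{"hand":1,"dx":3,"dy":0,"dz":23,"yaw":-0.34},{"hand":1,"dx":2,"dy":0,"dz":25,"yaw":-0.37},{"hand":1,"dx":2,"dy":0,"dz":28,"yaw":-0.41},{"hand":1,"dx":2,"dy":0,"dz":30,"yaw":-0.44},{"hand":1,"dx":2,"dy":0,"dz":30,"yaw":-0.44},{"hand":1,"dx":2,"dy":0,"dz":30,"yaw":-0.44}]'
python3 -c "
from h import *
im=bot.grab_frame('side')[:,:,::-1]; cv2.imwrite('pics/side6f.png',im); cv2.imwrite('pics/side6.png',cv2.resize(im[170:270,190:290],None,fx=6,fy=6,interpolation=cv2.INTER_CUBIC))
im=bot.grab_frame('top')[:,:,::-1]; cv2.imwrite('pics/top6.png',cv2.resize(im[145:245,225:325],None,fx=6,fy=6,interpolation=cv2.INTER_CUBIC))
sweep([21,23,25,27,29,31,33,35])"
```

```text
clock: 7.03
position: [0.6089, 0.0181, 0.0973]
tool_rot: [-1.57, 0.0, 0.368]
force: [0.6, -0.4, -0.9]
grip_width: 0.0004
21 dx -0 dy 0 dz 0 yaw 0.00
23 dx 0 dy 0 dz 3 yaw -0.03
25 dx 1 dy 0 dz 5 yaw -0.07
27 dx 1 dy 0 dz 7 yaw -0.10
29 dx 1 dy 0 dz 10 yaw -0.14
31 dx 2 dy 0 dz 12 yaw -0.17
33 dx 2 dy 0 dz 15 yaw -0.21
35 dx 2 dy 0 dz 17 yaw -0.24
```

View pics/side6.png

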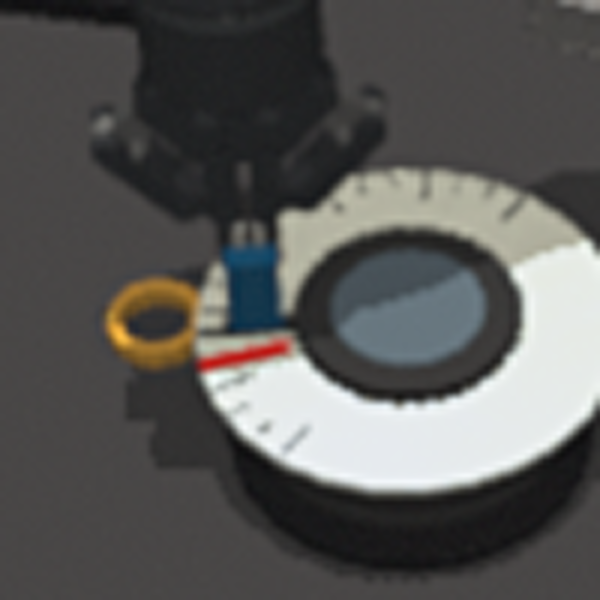

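View pics/top6.png

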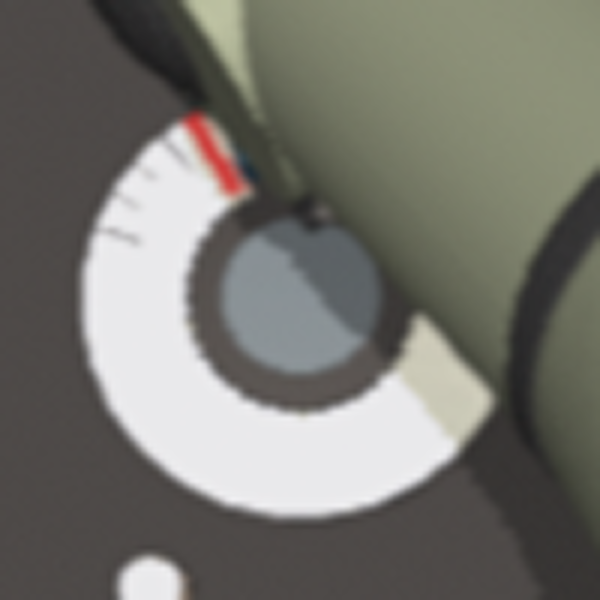

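```bash
python3 -c "
from h import *
np.set_printoptions(precision=4,suppress=True)
def ang(uv,z):
    p=plane('side',[(uv[0]/6+190,uv[1]/6+170)],z)[0,:2]-np.array([.5415,.0098]);return np.degrees(np.arctan2(p[1],p[0])).round(1),np.hypot(*p).round(4)
for uv,z in (((200,365),.074),((290,347),.074),((210,333),.078),((255,331),.082),((230,329),.082),((278,327),.082)): print(uv,ang(uv,z))
f=lambda a,r,z:((proj('side',[[.5415+r*np.cos(np.radians(a)),.0098+r*np.sin(np.radians(a)),z]])[0]-[190,170])*6).round()
for a in (20,24,31.3): print(a,f(a,.088,.076),f(a,.055,.124),f(a,.079,.124),f(a,.055,.082),f(a,.079,.082))
"
python3 - <<'E'
import cv2
im=cv2.imread('pics/side6f.png')
cv2.imwrite('pics/side6zz.png',cv2.resize(im[200:240,210:265],None,fx=14,fy=14,interpolation=cv2.INTER_NEAREST))
E
```

```text
(200, 365) (np.float64(31.6), np.float64(0.094))
(290, 347) (np.float64(32.6), np.float64(0.0537))
(210, 333) (np.float64(22.7), np.float64(0.0872))
(255, 331) (np.float64(26.9), np.float64(0.0677))
(230, 329) (np.float64(24.4), np.float64(0.0784))
(278, 327) (np.float64(26.7), np.float64(0.0575))
20 [208. 329.] [277. 250.] [221. 253.] [282. 315.] [228. 319.]
24 [209. 340.] [277. 256.] [222. 263.] [283. 322.] [228. 328.]
31.3 [213. 358.] [280. 268.] [225. 279.] [286. 334.] [232. 345.]
```

View pics/side6zz.png

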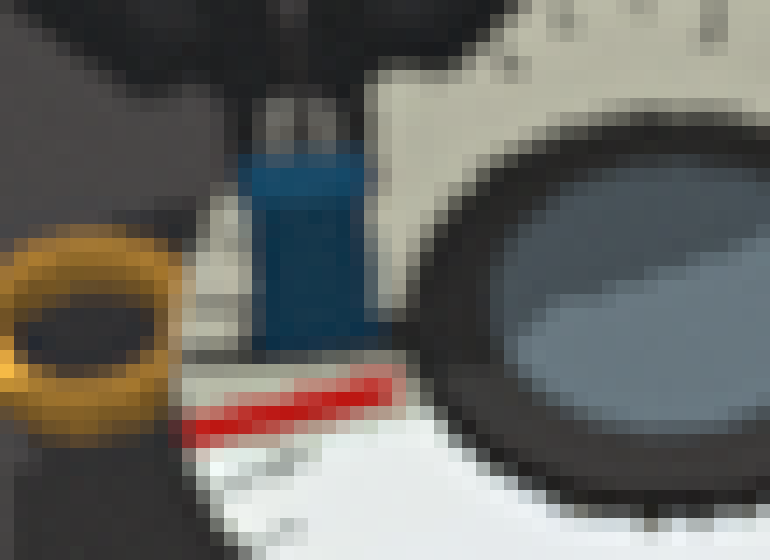

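```bash
python3 -m crank '[{"hand":1,"dx":0,"dy":0,"dz":2,"yaw":-0.02},{"hand":1,"dx":0,"dy":0,"dz":3,"yaw":-0.04},{"hand":1,"dx":1,"dy":0,"dz":4,"yaw":-0.06},{"hand":1,"dx":1,"dy":0,"dz":5,"yaw":-0.07},{"hand":1,"dx":1,"dy":0,"dz":6,"yaw":-0.09},{"hand":1,"dx":1,"dy":0,"dz":7,"yaw":-0.1},{"hand":1,"dx":1,"dy":0,"dz":8,"yaw":-0.12},{"hand":1,"dx":1,"dy":0,"dz":9,"yaw":-0.13},{"hand":1,"dx":1,"dy":0,"dz":10,"yaw":-0.14},{"hand":1,"dx":1,"dy":0,"dz":10,"yaw":-0.14},{"hand":1,"dx":1,"dy":0,"dz":10,"yaw":-0.14}]'
python3 -c "
from h import *
im=bot.grab_frame('side')[:,:,::-1]; cv2.imwrite('pics/side7.png',cv2.resize(im[200:240,210:265],None,fx=14,fy=14,interpolation=cv2.INTER_NEAREST))
sweep([29,30,31,32,33])"
```

```text
clock: 8.05
position: [0.6062, 0.0277, 0.0972]
tool_rot: [-1.57, 0.0, 0.509]
force: [0.3, -0.1, 0.5]
grip_width: 0.0001
29 dx 1 dy 0 dz -0 yaw 0.00
30 dx 1 dy 0 dz 1 yaw -0.01
31 dx 1 dy 0 dz 2 yaw -0.03
32 dx 1 dy 0 dz 3 yaw -0.05
33 dx 2 dy 0 dz 4 yaw -0.07
```

View pics/side7.png

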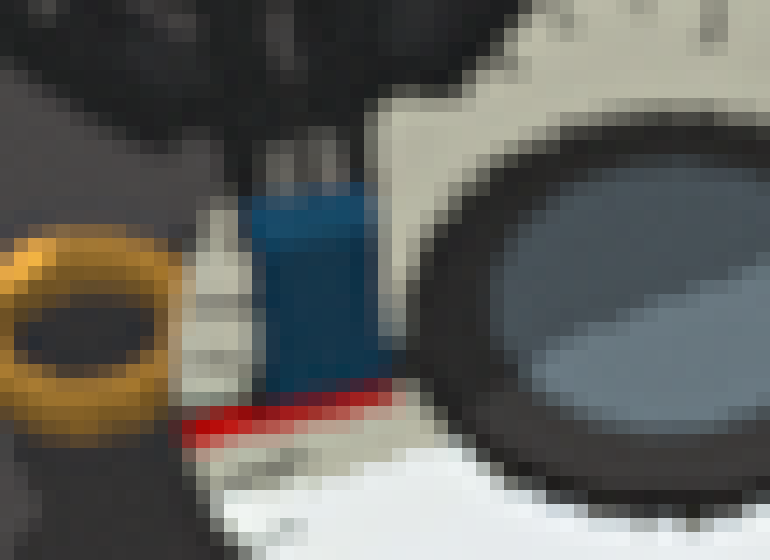

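```bash
python3 -m crank '[{"hand":1,"dx":0,"dy":0,"dz":1,"yaw":-0.02},{"hand":1,"dx":1,"dy":0,"dz":2,"yaw":-0.03},{"hand":1,"dx":1,"dy":0,"dz":2,"yaw":-0.03},{"hand":1,"dx":0,"dy":0,"dz":-5,"yaw":-0.03},{"hand":1,"dx":0,"dy":0,"dz":-15,"yaw":-0.03},{"hand":1,"dx":0,"dy":-10,"dz":-25,"yaw":-0.03},{"hand":1,"dx":0,"dy":-30,"dz":-30,"yaw":-0.03},{"hand":1,"dx":0,"dy":-60,"dz":-30,"yaw":-0.03},{"hand":1,"dx":0,"dy":-90,"dz":-30,"yaw":-0.03},{"hand":1,"dx":0,"dy":-105,"dz":-30,"yaw":-0.03},{"hand":1,"dx":0,"dy":-105,"dz":-30,"yaw":-0.03}]'
python3 -c "
from h import *
im=bot.grab_frame('side')[:,:,::-1]; cv2.imwrite('pics/side8.png',cv2.resize(im[200:240,210:265],None,fx=14,fy=14,interpolation=cv2.INTER_NEAREST))
im=bot.grab_frame('top')[:,:,::-1]; cv2.imwrite('pics/top8.png',cv2.resize(im[145:245,225:325],None,fx=6,fy=6,interpolation=cv2.INTER_CUBIC))
to((.49,.325,.2),.54)"
```

```text
clock: 9.02
position: [0.6228, 0.0007, 0.2059]
tool_rot: [-1.573, -0.004, 0.538]
force: [0.7, 0.7, -1.0]
grip_width: 0.0002
pos [6.214e-01 4.000e-04 2.024e-01] rot [-1.571 -0.     0.538] F [-0.71 -0.33 -0.4 ] t 9.1167 w -0.0003
dx dy dz [ 53.5   2.2 346.1] yaw -0.002
```

View pics/side8.png

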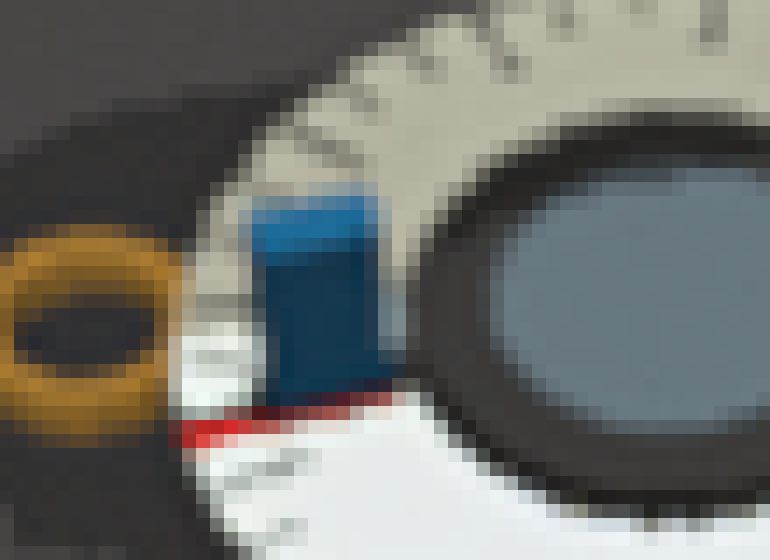

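View pics/top8.png

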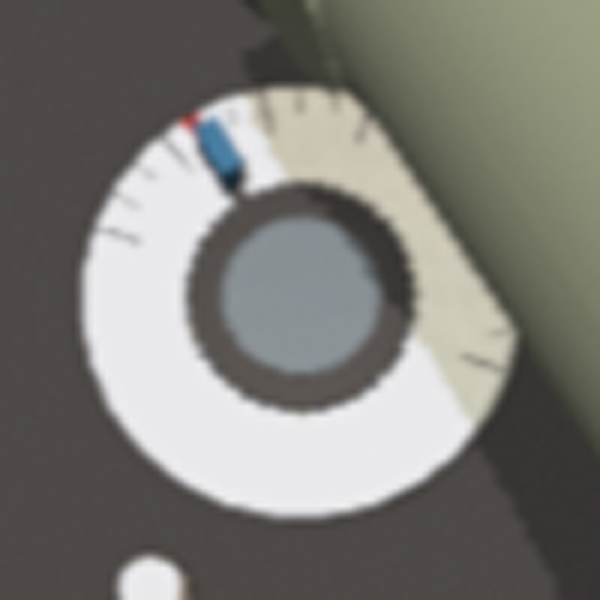

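```bash
python3 - <<'E'
from h import *
np.set_printoptions(precision=4,suppress=True)
im=bot.grab_frame('top')[:,:,::-1].copy();cv2.imwrite('pics/top9.png',im)
si=bot.grab_frame('side')[:,:,::-1].copy();cv2.imwrite('pics/side9.png',si)
x0=plane('top',[(225+190/6,145+121/6)],.074);print('redtip',x0)
CT=np.array([.5387,.0104])
h=cv2.cvtColor(im,cv2.COLOR_BGR2HSV).astype(int)
for vm in (90,130,150):
    m=(h[...,0]>95)&(h[...,0]<120)&(h[...,1]>90)&(h[...,2]>vm);b=max([b for b in blobs(m,4) if 230<b[1][0]<300 and 150<b[1][1]<210],key=lambda b:b[0])
    p=plane('top',[b[1]],.124)[0,:2];d=p-CT;print(vm,b[0],b[1],p,np.degrees(np.arctan2(d[1],d[0])),np.hypot(*d))
for r in(.088,.094): 
  for a in (28,30,32,34): 
    q=lambda z:proj('top',[[CT[0]+r*np.cos(np.radians(a)),CT[1]+r*np.sin(np.radians(a)),z]])[0]
    print(r,a,q(.074),q(.078), 'side',proj('side',[[.5415+r*np.cos(np.radians(a)),.0098+r*np.sin(np.radians(a)),.078]])[0])
for a in(28,30,32,34):
  r=.067;print(a,proj('top',[[CT[0]+r*np.cos(np.radians(a)),CT[1]+r*np.sin(np.radians(a)),.124]])[0],proj('side',[[.5415+r*np.cos(np.radians(a)),.0098+r*np.sin(np.radians(a)),.124]])[0])
hs=cv2.cvtColor(si,cv2.COLOR_BGR2HSV).astype(int)
m=(hs[...,0]>95)&(hs[...,0]<120)&(hs[...,1]>110)&(hs[...,2]>125)
for b in blobs(m,4):
  if 215<b[1][0]<245 and 205<b[1][1]<225: print('side top face',b[0],b[1])
cv2.imwrite('pics/top9z.png',cv2.resize(im[158:188,248:278],None,fx=18,fy=18,interpolation=cv2.INTER_NEAREST))
E
```

```text
redtip [[0.6165 0.0587 0.074 ]]
90 34 [260.9118 169.3235] [0.5938 0.0454] 32.38477166171356 0.06528938318040944
130 30 [260.8667 168.9333] [0.5948 0.0455] 32.01335684159617 0.06620413120338674
150 24 [261.0833 168.7917] [0.5952 0.045 ] 31.447730386720828 0.06623410637924572
0.088 28 [259.3212 165.2262] [259.2595 164.8673] side [225.0542 227.8229]
0.088 30 [258.2977 165.7671] [258.2322 165.4101] side [225.2572 228.6751]
0.088 32 [257.2936 166.3427] [257.2243 165.9878] side [225.5012 229.5223]
0.088 34 [256.3101 166.9523] [256.2371 166.5996] side [225.786  230.3633]
0.094 28 [258.2846 163.2582] [258.219  162.8921] side [222.7953 228.2055]
0.094 30 [257.1917 163.8352] [257.1221 163.4712] side [223.0082 229.1172]
0.094 32 [256.1195 164.4493] [256.0459 164.0875] side [223.265  230.0238]
0.094 34 [255.0692 165.0998] [254.9916 164.7403] side [223.5656 230.924 ]
28 [262.3294 167.7717] [231.8238 214.5435]
30 [261.5108 168.2049] [231.9908 215.1915]
32 [260.7079 168.6659] [232.1896 215.8352]
34 [259.9215 169.1542] [232.4202 216.4738]
side top face 26 [231.8462 215.6154]
```

View pics/top9z.png

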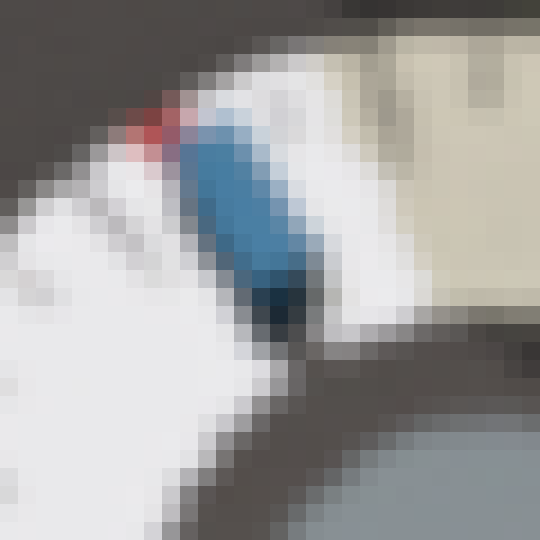

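```bash
python3 -m crank '[{"hand":1,"dx":2,"dy":0,"dz":15,"yaw":0},{"hand":1,"dx":7,"dy":0,"dz":45,"yaw":0},{"hand":1,"dx":12,"dy":0,"dz":75,"yaw":0},{"hand":1,"dx":17,"dy":0,"dz":105,"yaw":0},{"hand":1,"dx":22,"dy":0,"dz":140,"yaw":0},{"hand":1,"dx":27,"dy":0,"dz":175,"yaw":0},{"hand":1,"dx":32,"dy":0,"dz":210,"yaw":0},{"hand":1,"dx":37,"dy":0,"dz":245,"yaw":0},{"hand":1,"dx":42,"dy":0,"dz":280,"yaw":0},{"hand":1,"dx":47,"dy":0,"dz":310,"yaw":0},{"hand":1,"dx":52,"dy":0,"dz":335,"yaw":0},{"hand":1,"dx":54,"dy":0,"dz":346,"yaw":0}]'
python3 -c "
from h import *
im=bot.grab_frame('side')[:,:,::-1]; cv2.imwrite('pics/side10.png',im)
print(dial('side',im), dial('top',bot.grab_frame('top')[:,:,::-1]))
to((.4913,.3255,.09),.54)"
```

```text
clock: 10.22
position: [0.4876, 0.3293, 0.2016]
tool_rot: [-1.569, 0.001, 0.543]
force: [-0.3, 0.3, 0.6]
grip_width: 0.0001
{'fit': array([0.53936075, 0.01001147, 0.09280595])} {'fit': array([0.53875908, 0.01040998, 0.09528366]), 'blue': array([0.59194341, 0.04463689]), 'blue_ang': np.float64(32.76341617083577), 'blue_r': np.float64(0.06324598197358505)}
pos [0.4885 0.3278 0.2015] rot [-1.57e+00  1.00e-03  5.42e-01] F [ 0.28 -0.18  0.24] t 10.3167 w -0.0001
dx dy dz [  1.3 111.5  -3.5] yaw 0.002
```

View pics/side10.png

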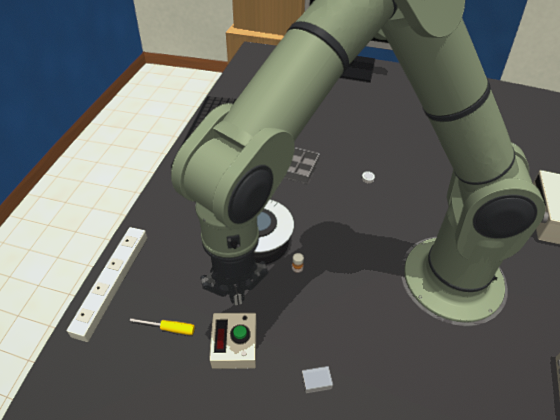

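```bash
python3 -m crank '[{"hand":1,"dx":1,"dy":15,"dz":-4,"yaw":0},{"hand":1,"dx":1,"dy":40,"dz":-4,"yaw":0},{"hand":1,"dx":1,"dy":65,"dz":-4,"yaw":0},{"hand":1,"dx":1,"dy":90,"dz":-4,"yaw":0},{"hand":1,"dx":1,"dy":108,"dz":-4,"yaw":0},{"hand":1,"dx":1,"dy":118,"dz":-4,"yaw":0},{"hand":1,"dx":1,"dy":118,"dz":-4,"yaw":0}]'
python3 -c "
from h import *
im=bot.grab_frame('side')[:,:,::-1]; cv2.imwrite('pics/side11.png',cv2.resize(im[270:390,170:290],None,fx=5,fy=5))
im=bot.grab_frame('top')[:,:,::-1]; cv2.imwrite('pics/top11.png',cv2.resize(im[120:240,100:300],None,fx=4,fy=4))
to((.4913,.3255,.06),.54)"
```

```text
clock: 10.9
position: [0.4924, 0.3214, 0.0821]
tool_rot: [-1.571, 0.003, 0.538]
force: [-0.1, 0.1, 0.3]
grip_width: 0.0
pos [0.4931 0.3228 0.0847] rot [-1.571  0.     0.538] F [-0.2  -0.47  0.29] t 11.0 w -0.0002
dx dy dz [-0.2 24.7  3.3] yaw -0.002
```

View pics/side11.png

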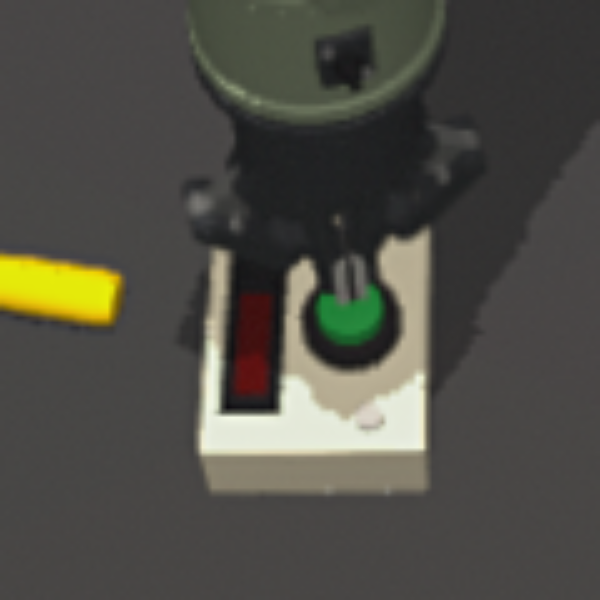

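View pics/top11.png

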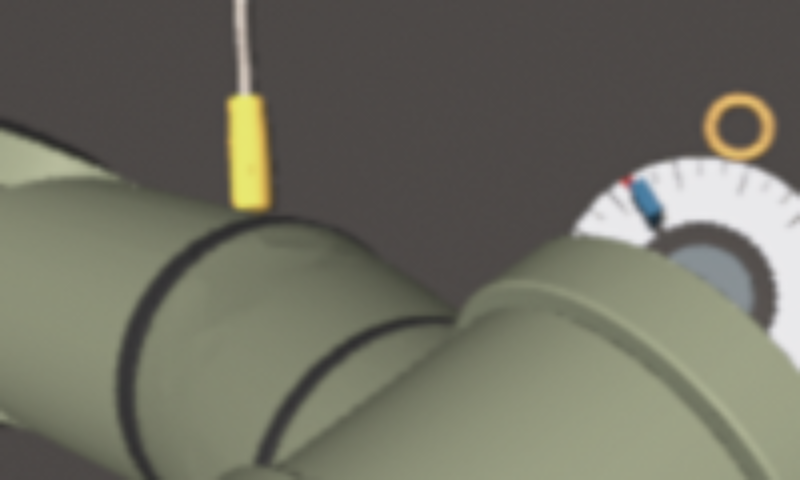

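```bash
python3 -m crank '[{"hand":1,"dx":0,"dy":7,"dz":3,"yaw":0},{"hand":1,"dx":0,"dy":14,"dz":3,"yaw":0},{"hand":1,"dx":0,"dy":18,"dz":3,"yaw":0},{"hand":1,"dx":0,"dy":21,"dz":3,"yaw":0},{"hand":1,"dx":0,"dy":24,"dz":3,"yaw":0},{"hand":1,"dx":0,"dy":25,"dz":3,"yaw":0},{"hand":1,"dx":0,"dy":25,"dz":3,"yaw":0}]'
python3 -c "
from h import *
to((.4913,.3255,.05),.54)"
```

```text
clock: 11.58
position: [0.4914, 0.326, 0.0607]
tool_rot: [-1.572, -0.001, 0.539]
force: [-5.6, -6.3, 27.5]
grip_width: -0.0001
pos [0.4914 0.326  0.0607] rot [-1.572e+00 -1.000e-03  5.390e-01] F [-5.58 -6.3  27.5 ] t 11.5833 w -0.0001
dx dy dz [-0.3 10.7 -0.4] yaw -0.001
```

```bash
python3 -c "
from h import *
im=bot.grab_frame('side')[:,:,::-1]; cv2.imwrite('pics/side12.png',cv2.resize(im[290:370,190:270],None,fx=7,fy=7))
to((.4913,.3255,.05),.54)"
```

```text
pos [0.4914 0.326  0.0607] rot [-1.571e+00 -1.000e-03  5.390e-01] F [-6.06 -5.03 28.71] t 11.6333 w 0.0001
dx dy dz [-0.3 10.7 -0.4] yaw -0.001
```

View pics/side12.png

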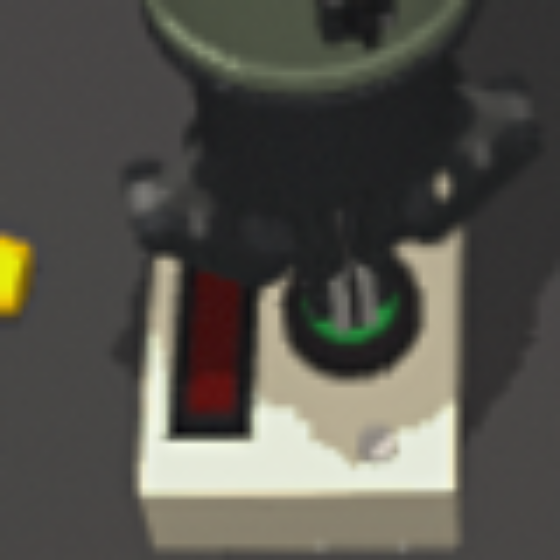

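```bash
python3 -m crank '[{"hand":1,"dx":0,"dy":-5,"dz":0,"yaw":0},{"hand":1,"dx":0,"dy":-15,"dz":0,"yaw":0},{"hand":1,"dx":0,"dy":-35,"dz":0,"yaw":0},{"hand":1,"dx":0,"dy":-60,"dz":0,"yaw":0},{"hand":1,"dx":0,"dy":-90,"dz":0,"yaw":0},{"hand":1,"dx":0,"dy":-115,"dz":0,"yaw":0},{"hand":1,"dx":0,"dy":-125,"dz":0,"yaw":0},{"hand":1,"dx":0,"dy":-125,"dz":0,"yaw":0},{"hand":1,"dx":0,"dy":-125,"dz":0,"yaw":0}]'
python3 -c "
from h import *
im=bot.grab_frame('side')[:,:,::-1]; cv2.imwrite('pics/side13.png',im)
im=bot.grab_frame('top')[:,:,::-1]; cv2.imwrite('pics/top13.png',cv2.resize(im[145:245,225:325],None,fx=6,fy=6))
print(dial('top',im))
to((.4913,.3255,.05),.54)"
```

```text
clock: 12.38
position: [0.4913, 0.3255, 0.1843]
tool_rot: [-1.571, -0.0, 0.539]
force: [0.0, -0.7, -0.7]
grip_width: 0.0002
{'fit': array([0.53904555, 0.01025397, 0.09509279]), 'blue': array([0.59193982, 0.044453  ]), 'blue_ang': np.float64(32.88486729487816), 'blue_r': np.float64(0.06298712305596635)}
pos [0.4908 0.3253 0.1832] rot [-1.571  0.002  0.539] F [ 0.17  0.12 -0.29] t 12.4833 w 0.0001
dx dy dz [  0.8 133.2  -0. ] yaw -0.001
```

View pics/side13.png

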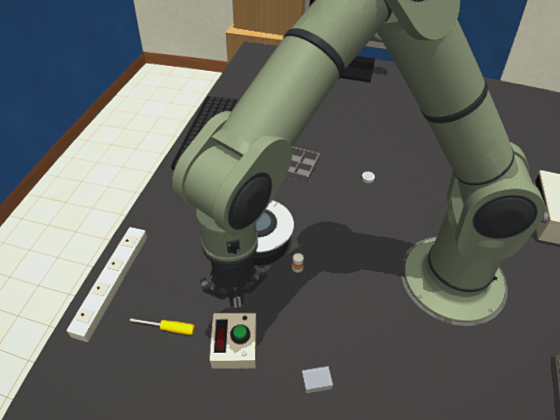

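View pics/top13.png

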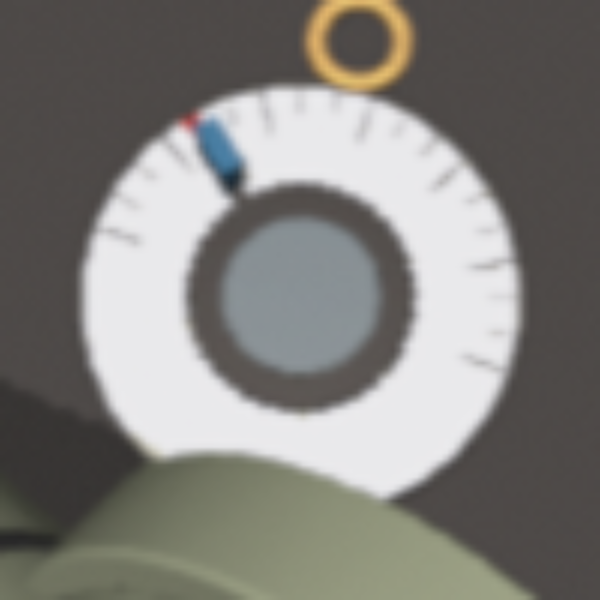

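```bash
python3 -c "
from workcell import bot
print(bot.job_done())"
```

```text
the job is handed in; nothing more can be done
None
```

I pushed the lever round to the red mark with the shut fingertips, backed off, pressed and released the green button once, then lifted clear and handed the job in at about 12.5 s.

- **Pointer:** before the press, both views put the lever at about 31–32° and the mark at about 31.5° (world angles). The tolerance is about 4°. After the press the top view gave the lever at 32.9°. That figure comes from a colour mask that also catches part of the fin's dark side. The same mask gave 32.8° before the press, so the lever did not move.
- **Pointer, limit of the check:** with the lever on the mark I could not see the thin needle on the red stripe, so its position is inferred from the fin.
- **Button:** it took 28 N with the fingertips centred on it, against about 5 N for its spring, so I take it to have been fully down. I did not measure the travel itself. Afterwards the side view showed the green top back up.
- **Mount and bench:** the fitted plate centre stayed within 1 mm of where it started. In the last pictures the brass ring, vial, screwdriver, sample box and lens cell looked unmoved. The mug was hidden behind the arm then, but the arm had stayed well clear of it.
- **Disagreement between views:** the side view puts the dial centre about 4 mm from where the top view does. The mark and lever angles still agreed between the two views to within about 1°.

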